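# Lower the heavy lid of the gauge case and press it home

### The arm

A 7-joint arm with a two-finger parallel gripper is mounted at the origin on a cart in front of the work surface, level with it; the furniture and walls round the work are solid. World frame = base frame: x ahead of the robot, y to its left, z up, the work surface at z = 0. Lengths are in m, angles in degrees, forces in N, time in s.
With the tool pointing down it reaches from about 0.35 to 0.775 m from the base axis. Payload 3.1 kg.
Tool frame: the origin (TCP) lies on the centre line of the jaws, within the pads' length; the fingertips stand 17 mm ahead of it and the grasp point (between the pads) lies 2 mm behind it (robot.tip_reach is the distance from the TCP to the fingertips, in m); z points along the fingers, y is the direction in which the jaws open and shut (so a half turn about z gives the same grasp; the last joint's range is limited). The gripper opens to 85 mm and grips with 20 to 120 N. Pads are 22 mm wide; open, the fingers measure 114 mm over their backs; the gripper's body (76 mm by 85 mm) begins 54 mm behind the grasp point. The pads swing forward as they close: fully open they stand 13 mm farther back than shut.
Start: joints at [68.142, 17.813, 0.802, 86.603, -0.252, 75.585, -1.558], TCP at [0.183, -0.519, 0.248] pointing down, gripper open.
Joint ranges: [-154.91, 154.91], [-16.99, 109.72], [-72.82, 74.43], [7.12, 147.25], [-82.49, 262.49], [11.32, 116.49], [-174.64, 174.64]. Speed limits (degrees/s): [159.86, 159.86, 180, 180, 180, 180, 180].

### API

Orientations are given as [roll, pitch, yaw] about the fixed x, y, z axes, in that order (R = Rz(yaw) Ry(pitch) Rx(roll)).
In Python, from station import robot, fingers, vision, workorder, recognise gives the robot as it stands. Calls block until the motion is done:
- robot.move_to(position, orientation): joint-space move of the TCP to a pose.
- robot.line_to(position, orientation=None, velocity=0.15, f_stop=None): straight line of the TCP; orientation=None keeps the orientation; velocity is the mean speed in m/s. With f_stop (N) it stops when the force on the tool has changed by that much, and returns True; else False.
- robot.move_j(angles): joint-space move.
- fingers.gripper_to(opening, force=None): opening from 0.0 (shut) to 1.0 (fully open); force is the grip in N (None keeps the last); returns when the fingers have stopped.
- robot.pause(seconds).
- robot.inverse_kinematics(position, orientation): joint angles nearest the present ones, or None.
- vision.grab_frame(name): name is "scene" or "top"; returns the picture (420x560x3 uint8, red, green, blue); there is no depth.
- vision.calibration(name): a dict with "mtx" (3x3 intrinsics, pixels), "extrinsics" (4x4, takes a point from world to camera coordinates). Camera axes: x right, y up, looking along -z (the intrinsics and any distortion apply to the point x, -y, -z); pixel columns grow to the right and rows downward; lengths in m; the calibration is good to about 2 mm. A picture is of the moment at which its call begins. calibration takes no time and is no camera call.
A pose or a line that the arm cannot do raises robot.PlanningError and nothing moves.
- workorder.close_job(): hands the job in, once; it reports no verdict.
Trained networks look in the newest picture that a camera, given by its name, has taken for a name from the list of things; names that differ only in an ending like _2 or _b are one class to them, and where a whole thing is asked for, a point or a joint stands for the part that bears it (a point fixed in the world has none). Each returns a list of dicts, best first, with "p" (0 to 1); they miss things now and then, are a little off and sometimes report something else, mostly with a low value. They report only what shows in the picture. A call takes as long as a camera call.
- recognise(label, camera): "rect" ([centre column, centre row, width, height] in pixels, round what is visible of it).
Readings, each from a call of its own:
- robot.current_time_s(): time.
- robot.current_joint_positions(): joint angles.
- robot.current_dq(): joint speeds.
- robot.current_joint_torque(): joint torques, N m.
- robot.current_tool_pos(): TCP position.
- robot.current_eef_rot(): TCP orientation.
- robot.current_contact_force(): force on the tool from outside, world axes, zero at the start.
- robot.current_torque(): the same for the moment, N m.
- robot.current_finger_gap(): opening from 0.0 (shut) to 1.0 (fully open).
Only numpy, scipy, OpenCV 4.12 (cv2) and the standard library are available. Lean on these libraries where they do the work, as an engineer would, in place of code of your own. Each camera call takes 0.05 s, during which the arm holds its last target. There are 200 camera calls.

### The job

Close the open steel case: push its heavy hinged lid down by the bar at its front edge and carry its weight from below so that it comes down slowly onto the rubber seal and never falls or slams. Then press the bar down steadily, from above, until the tight seal has sunk and the lid is fully home, and take the hand away. Do not clamp the bar in the fingers, never push on the lid with more than 25 N, and leave the can and the tape measure beside the case where they stand.

Things in the scene. Friction and masses are not known exactly. Their poses are not given: they have to be found in the camera images.
- case: fixed grey sheet-steel case, 170 deep (its x) x 260 wide (its y) x 120 mm high, standing on the bench, open at the top, with a torch and a drilled plate lying low inside. Origin at the centre of its underside; its x axis points from its front to the hinges at its rear, z up. It stands turned, its front to the robot's right (yaw about 0.8 to 1.5).
- lid_hinge (a point): middle of the lid's hinge axis, which runs along the case's y at the top of the rear wall, 92 mm behind the case's centre and 126 mm above the bench. Its axes are the case's.
- lid_bar (a point): middle of the round steel bar handle (14 mm thick, 150 mm long between two end arms, parallel to the hinge), 41 mm clear ahead of the lid's front edge in the lid's plane, 220 mm from the hinge axis: at lid angle a it is 220 cos(a) mm ahead of (case -x) and 220 sin(a) mm above the hinge axis. Fingers tilted forward 45 degrees and part open can straddle it, one above, one below.
- lid (a joint): lid angle, rad: 0 = fully home (a hard stop), growing as it opens, 1.4 at most. Lid: 12 mm plate, 262 mm wide, 0.77 to 0.99 kg. Its stiff hinge holds it above about 1.05 rad; somewhere from 1.05 to 0.7 rad its weight overcomes the hinge, and below that it falls and slams unless held up from below (1 to 2 N at the bar).
- can_center (a point): centre, half-way up, of a drink can (66 mm thick, 119 mm high) standing behind the case, on its hinge side; leave it
- tape_center (a point): centre, half-way up, of a tape measure (37 x 80 x 69 mm) standing beside the case, on the robot's side; leave it
- seal_front (a point): middle of the case's front rim, 120 mm above the bench, where a black rubber seal strip stands proud by a height that differs and is not measured: the lowered lid rests on it at 0.02 to 0.04 rad. The seal sinks only under more than about 8 N down on the bar, slowly (about 3 mm/s at 13 N, 7 mm/s at 20 N), and stays where it was pressed to.

How it is judged (in metres and radians):
On the way, in this order (a step that is already met when the one before it is completed fails the run):
1. the lid has been lowered onto its seal (less than 0.07 rad open, not moving fast) (value of joint lid below 0.07 rad and velocity of joint lid above -0.3 rad/s), for 0.2 s.
2. the lid has been pressed fully home (within 0.008 rad) (value of joint lid below 0.008 rad), for 0.2 s.
At the end, for the whole second after the job is handed in: the lid is fully home (within 0.008 rad, about 2 mm at the bar), at rest and let go (value of joint lid below 0.008 rad and velocity of joint lid between -0.05 and 0.05 rad/s); the robot touches nothing.
It fails at once if the lid falls or slams (closes faster than 1.2 rad/s) (velocity of joint lid below -1.2 rad/s).
It fails at once if the fingers push on the lid with more than 25 N (contact force between the fingers and lid above 25 N).
It fails at once if the arm pushes on the lid with more than 25 N (contact force between the arm and lid above 25 N).
It fails at once if the can is moved by more than 30 mm (distance of can_center from where it was at the start of the episode above 0.03 m).
It fails at once if the tape measure is moved by more than 30 mm (distance of tape_center from where it was at the start of the episode above 0.03 m).
It also fails if it takes over 72 s, if anything falls off the work surface, if the arm or the gripper's body presses on something with over 40 N, if the wrist force passes 120 N, or if a joint passes its speed limit or range.

## Working session

There is one attempt and no reset: what is moved stays moved. The work goes in short steps, each a Python script; the robot and the scene stay as the last script left them, time stands still between calls to the robot, and variables do not carry over. Pictures are saved under pics/ and viewed, about 8 in all and at most 12, crops included, and the job is handed in when it is done.

```bash
ls; mkdir -p pics; python3 - <<'E'
from station import robot, fingers, vision, workorder, recognise
import cv2, numpy as np
for c in ("scene","top"):
    im=vision.grab_frame(c); cv2.imwrite(f"pics/{c}0.png",im[:,:,::-1])
    k=vision.calibration(c); print(c,{a:np.round(b,4).tolist() if hasattr(b,'__len__') else b for a,b in k.items()})
    for l in ("case","lid","lid_bar","lid_hinge","can_center","tape_center","seal_front"):
        try: print(l,[(np.round(r["rect"],1).tolist(),round(r["p"],2)) for r in recognise(l,c)[:2]])
        except Exception as e: print(l,repr(e))
print(robot.current_time_s(),robot.current_eef_rot(),robot.current_contact_force())
E
```

```text
pics
scene {'mtx': [[380.0991, 0.0, 281.4646], [0.0, 380.0991, 216.579], [0.0, 0.0, 1.0]], 'extrinsics': [[0.1881, -0.9821, -0.013, 0.0066], [0.8626, 0.1588, 0.4802, -0.5309], [-0.4696, -0.1016, 0.877, -0.6682], [0.0, 0.0, 0.0, 1.0]]}
case [([324.2, 198.2, 112.5, 185.5], 0.68)]
lid [([311.6, 176.2, 83.8, 138.1], 0.91)]
lid_bar [([313.1, 176.9, 87.6, 137.7], 0.87)]
lid_hinge [([322.8, 196.6, 113.5, 179.9], 0.85)]
can_center [([242.1, 211.6, 27.2, 51.0], 0.93)]
tape_center [([292.7, 295.6, 35.6, 22.2], 0.91)]
seal_front [([323.9, 198.4, 108.9, 181.4], 0.8)]
top {'mtx': [[393.8717, 0.0, 277.4459], [0.0, 393.8717, 205.9707], [0.0, 0.0, 1.0]], 'extrinsics': [[-0.0179, -0.9997, -0.0162, 0.1336], [0.9992, -0.0185, 0.0361, -0.5358], [-0.0363, -0.0155, 0.9992, -0.9291], [0.0, 0.0, 0.0, 1.0]]}
case [([329.9, 177.5, 98.5, 151.2], 0.6)]
lid [([317.6, 176.7, 75.5, 154.6], 0.85)]
lid_bar [([317.4, 177.4, 77.4, 152.7], 0.89)]
lid_hinge [([326.4, 176.8, 98.7, 151.2], 0.96), ([242.6, 196.6, 35.1, 33.0], 0.33)]
can_center [([241.1, 195.8, 32.8, 31.3], 0.9)]
tape_center [([306.3, 271.0, 33.0, 16.6], 0.74)]
seal_front []
0.8 [ 1.79993510e+02 -2.66882631e-04  1.94736447e+01] [ 0.43658528 -0.17458343 -0.08959964]
```

```bash
python3 - <<'E'
import cv2
a=cv2.imread("pics/scene0.png")[80:330,200:420]; b=cv2.imread("pics/top0.png")[80:330,200:420]
cv2.imwrite("pics/z0.png",cv2.resize(cv2.hconcat([a,b]),(792,450),interpolation=cv2.INTER_CUBIC))
E
```

```text
(no output)
```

View pics/z0.png

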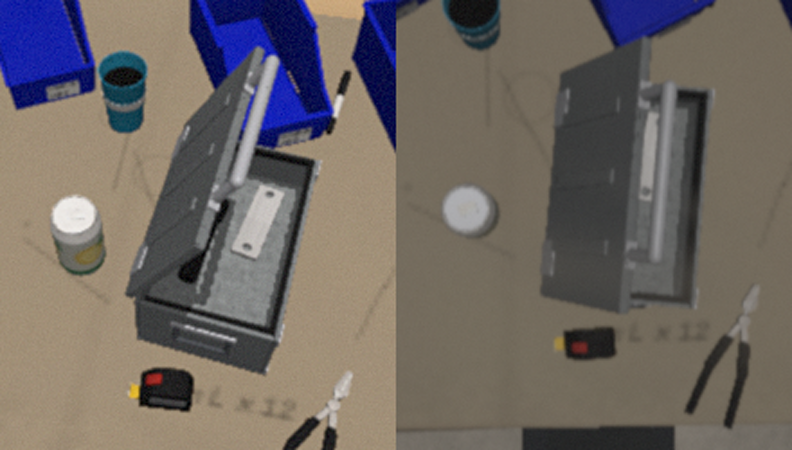

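```bash
cat > h.py <<'E'
import numpy as np, cv2
from scipy.optimize import least_squares
def proj(k,P):
    P=np.atleast_2d(P); c=P@k["extrinsics"][:3,:3].T+k["extrinsics"][:3,3]
    u=np.c_[c[:,0]/-c[:,2],-c[:,1]/-c[:,2],np.ones(len(c))]@np.array(k["mtx"]).T
    return u[:,:2]
def world(q,p):  # q=x,y,yaw ; case coords
    p=np.atleast_2d(p);c,s=np.cos(q[2]),np.sin(q[2])
    return np.c_[q[0]+c*p[:,0]-s*p[:,1],q[1]+s*p[:,0]+c*p[:,1],p[:,2]]
def lidp(a,r,y,h=0): # r from hinge in plane, h normal
    return [0.092-r*np.cos(a)-h*np.sin(a)*-1,y,0.126+r*np.sin(a)+h*np.cos(a)]
E
python3 - <<'E'
from h import *
from station import vision
K={c:vision.calibration(c) for c in("scene","top")}
for k in K.values():
    k["extrinsics"]=np.array(k["extrinsics"])
S=lambda u,v:np.array([u/1.8+200,v/1.8+80])
T=lambda u,v:S(u-396,v)
R=[("scene",S(319,161),"r",-.13),("scene",S(274,328),"r",.13),("top",T(711,92),"r",-.13),("top",T(697,303),"r",.13)]
B=[("scene",(S(271,62)+S(239,182))/2,"b",0),("top",(T(669,87)+T(657,257))/2,"b",0)]
L=[("top",T(628,309),"l",.131),("top",T(647,40),"l",-.131)]
O=R+B+L
def pr(q,o):
    t,y=o[2],o[3]
    p=[-.085,y,.12] if t=="r" else lidp(q[3],.220 if t=="b" else .172,y)
    return proj(K[o[0]],world(q,p))[0]
f=lambda q:np.concatenate([pr(q,o)-o[1] for o in O])
s=least_squares(f,[.6,.1,1.4,1.2],loss="soft_l1")
print(s.x); print(np.round(f(s.x).reshape(-1,2),1))
q=s.x
out=[]
for c in K:
    im=cv2.imread(f"pics/{c}0.png"); im=cv2.resize(im[80:330,200:420],None,fx=1.8,fy=1.8,interpolation=cv2.INTER_CUBIC)
    def dl(ps,col):
        uv=(proj(K[c],world(q,ps))-[200,80])*1.8
        cv2.polylines(im,[np.int32(uv*8)],False,col,1,cv2.LINE_AA,3)
    dl([[x,y,.12] for x,y in((-.085,-.13),(-.085,.13),(.085,.13),(.085,-.13),(-.085,-.13))],(0,255,0))
    dl([[x,y,0] for x,y in((-.085,-.13),(-.085,.13),(.085,.13))],(0,255,0))
    dl([lidp(q[3],.22,-.075),lidp(q[3],.22,.075)],(0,0,255))
    for h in(0,):dl([lidp(q[3],r,y,h) for r,y in((0,-.131),(.172,-.131),(.172,.131),(0,.131),(0,-.131))],(0,255,255))
    out.append(im)
cv2.imwrite("pics/fit.png",cv2.hconcat(out))
print("bar",world(q,lidp(q[3],.22,0)),"hinge",world(q,[.092,0,.126]))
E
```

```text
[0.57433457 0.01141819 1.46066787 1.10094203]
[[-0.1 -1.1]
 [ 1.5  7.6]
 [ 0.1 -2.6]
 [-2.5  3. ]
 [ 1.6 -0.3]
 [ 0.8 -0.2]
 [-3.4  2.2]
 [-0.6 -0.9]]
bar [[0.57349858 0.00385786 0.32215954]] hinge [[0.58444592 0.10286085 0.126     ]]
```

View pics/fit.png

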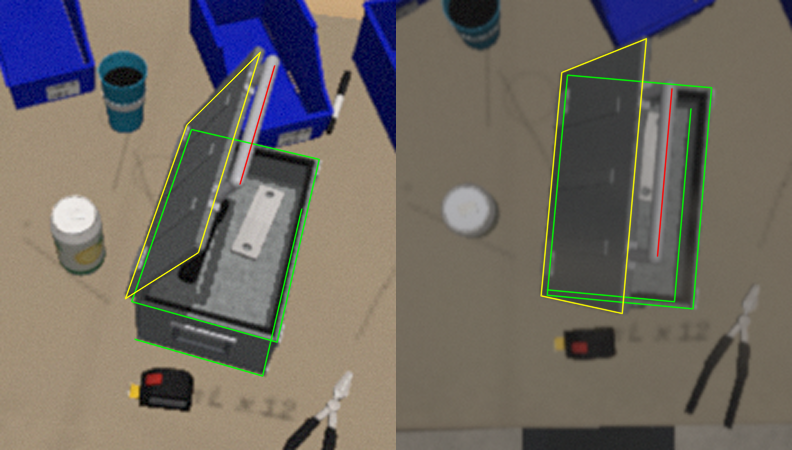

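```bash
cat >> h.py <<'E'
from scipy.spatial.transform import Rotation as Ro
Q=np.array([.5743,.0114,1.4607]); A0=1.10
cx=np.array([np.cos(Q[2]),np.sin(Q[2]),0]); Z=np.array([0,0,1.])
def ori(tilt,sg):   # tool z: tilt deg from vertical down, leaning towards case x
    t=np.radians(tilt); z=cx*np.sin(t)-Z*np.cos(t); y=sg*(cx*np.cos(t)+Z*np.sin(t)); x=np.cross(y,z)
    return Ro.from_matrix(np.c_[x,y,z]).as_euler("xyz",degrees=True), z, sg*y   # sg*y = rear-up
bar=lambda a:world(Q,lidp(a,.22,0))[0]
E
python3 - <<'E'
from h import *
from station import robot
print(robot.tip_reach, robot.current_finger_gap())
for sg in(1,-1):
  for tilt in(45,):
    o,z,u=ori(tilt,sg); print(sg,tilt,o)
    for n,p in [("pre",bar(A0)-.12*z)]+[(a,bar(a)-.003*z) for a in(1.1,.8,.5,.25,.03)]+[("out",bar(.03)-.1*z)]:
        j=robot.inverse_kinematics(p,o); print(n,np.round(p,3),None if j is None else np.round(j))
  o,z,u=ori(0,sg)
  for h in(.1,.02):
    j=robot.inverse_kinematics(bar(.03)+Z*h,o);print("press",h,None if j is None else np.round(j))
E
```

```text
0.017 0.9998195176121657
1 45 [1.35000000e+02 1.27222187e-14 1.73691945e+02]
pre [ 0.564 -0.081  0.407] [ 48.  29. -32.  66. -29.  99. 100.]
1.1 [0.573 0.002 0.324] [ 44.  28. -32.  80. -30.  84. 103.]
0.8 [ 0.567 -0.052  0.286] [ 47.  31. -31.  80. -28.  84. 108.]
0.5 [ 0.563 -0.091  0.234] [ 50.  35. -31.  81. -26.  82. 113.]
0.25 [ 0.561 -0.111  0.183] [ 51.  39. -30.  83. -24.  79. 116.]
0.03 [ 0.56  -0.118  0.135] [ 51.  43. -30.  84. -23.  75. 119.]
out [ 0.552 -0.186  0.203] [ 55.  42. -31.  74. -21.  87. 117.]
press 0.1 [ 36.  25. -37.  83.  15.  77.  82.]
press 0.02 [ 35.  29. -36.  90.  18.  67.  79.]
-1 45 [-135.            0.           -6.30805487]
pre [ 0.564 -0.081  0.407] [ 36.  27. -10.  66. -38. 102. -74.]
1.1 [0.573 0.002 0.324] [ 31.  25. -12.  81. -39.  88. -71.]
0.8 [ 0.567 -0.052  0.286] [ 34.  28. -11.  81. -37.  88. -65.]
0.5 [ 0.563 -0.091  0.234] [ 37.  33. -10.  82. -36.  86. -60.]
0.25 [ 0.561 -0.111  0.183] [ 39.  36. -11.  83. -35.  83. -56.]
0.03 [ 0.56  -0.118  0.135] [ 40.  40. -12.  85. -34.  79. -53.]
out [ 0.552 -0.186  0.203] [ 43.  39.  -9.  75. -33.  91. -54.]
press 0.1 [ 24.  22. -20.  84.   8.  75. -93.]
press 0.02 [ 23.  26. -18.  91.   9.  65. -93.]
```

```bash
python3 - <<'E'
from h import *
from station import robot,fingers,vision
o,z,u=ori(45,-1)
robot.move_to([.50,-.28,.40],o)
fingers.gripper_to(.6)
b=bar(A0)
robot.move_to(b-.12*z,o)
print("in",robot.line_to(b-.003*z,o,velocity=.08,f_stop=4),robot.current_tool_pos()-(b-.003*z))
f0=robot.current_contact_force()
t=robot.line_to(b-.003*z-.03*u,o,velocity=.02,f_stop=1.5)
p=robot.current_tool_pos(); e=p-(b-.003*z)
print("touch",t,"along u",e@u,"z",e@z,"x",e@np.cross(u,z)); print(f0,robot.current_contact_force(),robot.current_finger_gap(),robot.current_time_s())
ims=[vision.grab_frame(c)[60:330,180:440] for c in("scene","top")]
cv2.imwrite("pics/t1.png",cv2.resize(cv2.hconcat(ims),None,fx=1.5,fy=1.5)[:,:,::-1])
E
```

```text
in False [ 0.00034591 -0.00050194  0.00027082]
touch False along u -0.02996142789901634 z 4.8504738359052754e-05 x 4.329967760545086e-05
[-0.00279868  0.97156925  0.26841361] [-0.74680107  0.55907169  0.0587474 ] 0.5998608439269698 6.9
```

View pics/t1.png

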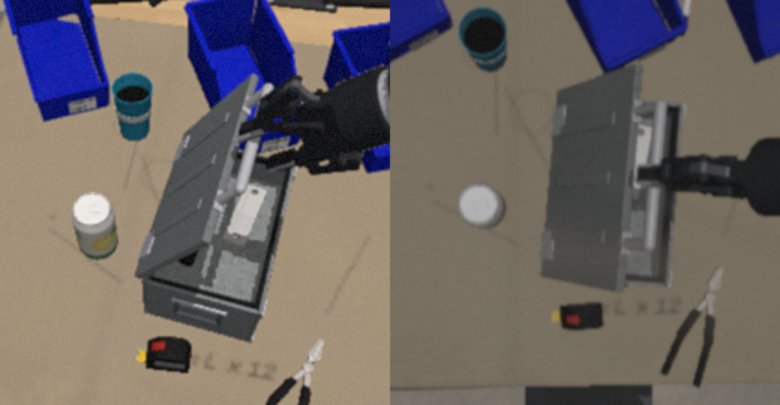

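```bash
python3 - <<'E'
from h import *
from station import robot,fingers,vision
o,z,u=ori(45,-1)
b=bar(A0); p0=robot.current_tool_pos(); 
f0=robot.current_contact_force()
t=robot.line_to(p0-.02*u,o,velocity=.015,f_stop=1.5)
p=robot.current_tool_pos(); e=p-(b-.003*z)
print("touch",t,"along u",e@u,"z",e@z); print(f0,robot.current_contact_force(),robot.current_time_s())
ims=[vision.grab_frame(c)[60:260,240:440] for c in("scene","top")]
cv2.imwrite("pics/t2.png",cv2.resize(cv2.hconcat(ims),None,fx=2,fy=2)[:,:,::-1])
E
```

```text
touch False along u -0.050493120999718887 z -1.2187467599709384e-05
[-0.75336232 -0.72524065  0.13164398] [ 0.22765529 -0.92986473 -1.14862764] 8.4833
```

View pics/t2.png

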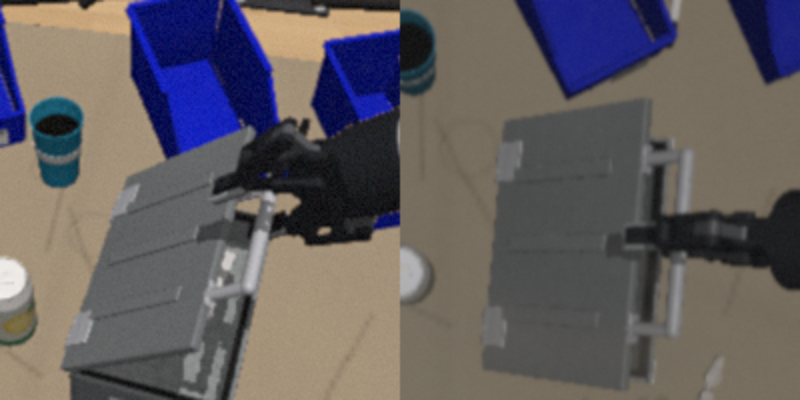

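```bash
python3 - <<'E'
from h import *
from station import robot,vision
o,z,u=ori(45,-1)
K={c:vision.calibration(c) for c in("scene","top")}
for k in K.values():k["extrinsics"]=np.array(k["extrinsics"])
m={"top":np.array([(688+674)/2-400,(152+335)/2])/2+[240,60],"scene":np.array([261,242])/2+[240,60]}
p=robot.current_tool_pos()
for a in np.arange(.4,1.11,.1):
    d=bar(a)-p
    print(round(a,2),[np.round(proj(K[c],bar(a))[0]-m[c],1) for c in K],"rel TCP u,z mm",np.round([d@u*1e3,d@z*1e3],1))
print(robot.current_contact_force())
E
```

```text
0.4 [array([17.5, 14.9]), array([13.9,  5.3])] rel TCP u,z mm [-100.3    8.4]
0.5 [array([14.9,  8.2]), array([11.7,  3.9])] rel TCP u,z mm [-79.5   1.1]
0.6 [array([11. ,  1.2]), array([8.1, 2.4])] rel TCP u,z mm [-58.1  -4. ]
0.7 [array([ 5.8, -5.9]), array([3.1, 0.8])] rel TCP u,z mm [-36.3  -7. ]
0.8 [array([ -0.6, -13.1]), array([-3.4, -0.9])] rel TCP u,z mm [-14.4  -7.8]
0.9 [array([ -8.4, -20.1]), array([-11.3,  -2.7])] rel TCP u,z mm [ 7.6 -6.3]
1.0 [array([-17.2, -27. ]), array([-20.6,  -4.5])] rel TCP u,z mm [29.3 -2.7]
1.1 [array([-27.2, -33.5]), array([-31.3,  -6.3])] rel TCP u,z mm [50.5  3. ]
[ 0.24967449  0.15303857 -1.54058982]
```

```bash
python3 - <<'E'
from h import *
from station import robot,fingers,vision
o,z,u=ori(45,-1)
T=lambda a:bar(a)+.0185*u-.001*z
p=robot.current_tool_pos(); print("err at .78 u,z",(p-T(.78))@u,(p-T(.78))@z)
for a in np.r_[.77,np.arange(.7,.09,-.1)]:
    s=robot.line_to(T(a),o,velocity=.04,f_stop=6)
    print(round(a,2),s,np.round(robot.current_contact_force(),1))
    if s: break
print(robot.current_time_s())
ims=[vision.grab_frame(c)[60:260,240:440] for c in("scene","top")]
cv2.imwrite("pics/t3.png",cv2.resize(cv2.hconcat(ims),None,fx=2,fy=2)[:,:,::-1])
E
```

```text
err at .78 u,z 0.00027029681450618554 0.008778160451875305
0.77 False [ 0.2 -2.6  0.2]
0.7 False [ 0.4 -2.2 -4.9]
0.6 False [ 0.4 -1.6 -4.4]
0.5 False [-0.  -1.7 -5.3]
0.4 False [ 0.7 -1.3 -5.4]
0.3 True [ 1.4 -1.4 -1. ]
11.875
```

View pics/t3.png

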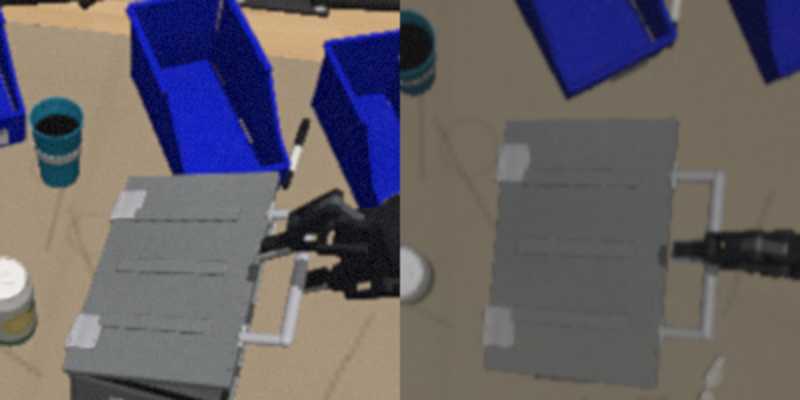

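```bash
python3 - <<'E'
from h import *
from station import robot,vision
o,z,u=ori(45,-1)
K={c:vision.calibration(c) for c in("scene","top")}
for k in K.values():k["extrinsics"]=np.array(k["extrinsics"])
m={"top":np.array([(720+709)/2-400,(172+336)/2])/2+[240,60],"scene":np.array([299,278])/2+[240,60]}
p=robot.current_tool_pos()
for a in np.arange(.1,.5,.05):
    d=bar(a)-p
    print(round(a,2),[np.round(proj(K[c],bar(a))[0]-m[c],1) for c in K],"rel TCP u,z mm",np.round([d@u*1e3,d@z*1e3],1))
for i in range(3):print(robot.current_contact_force()); robot.pause(.1)
E
```

```text
0.1 [array([-0.8, 15. ]), array([-3.6,  3.4])] rel TCP u,z mm [-69.8  32.6]
0.15 [array([-0.3, 12.3]), array([-2.8,  2.9])] rel TCP u,z mm [-61.1  25.9]
0.2 [array([0.1, 9.4]), array([-2.2,  2.4])] rel TCP u,z mm [-52.1  19.6]
0.25 [array([0.1, 6.4]), array([-2. ,  1.9])] rel TCP u,z mm [-42.8  13.7]
0.3 [array([-0.1,  3.3]), array([-2. ,  1.3])] rel TCP u,z mm [-33.2   8.4]
0.35 [array([-0.7,  0.2]), array([-2.3,  0.7])] rel TCP u,z mm [-23.4   3.5]
0.4 [array([-1.5, -3.1]), array([-2.9,  0.1])] rel TCP u,z mm [-13.3  -0.9]
0.45 [array([-2.7, -6.4]), array([-3.8, -0.6])] rel TCP u,z mm [-3.  -4.8]
[ 0.33647423 -0.86639831 -1.10050695]
[ 0.15811187 -0.50371419 -1.7764158 ]
[ 0.82796303 -0.54829838 -1.726182  ]
```

```bash
python3 - <<'E'
from h import *
from station import robot,fingers,vision
o,z,u=ori(45,-1)
T=lambda a:bar(a)+.0185*u-.001*z
def go(a,v,f):
    s=robot.line_to(T(a),o,velocity=v,f_stop=f); robot.pause(.15)
    fs=np.mean([robot.current_contact_force() for _ in range(3)],0)
    print(round(a,3),s,np.round(fs,1),round(robot.current_time_s(),1)); return s,fs
for a in (.3,.2,.12,.09): go(a,.03,9)
for a in np.arange(.075,-.04,-.015):
    s,fs=go(a,.02,6)
    if fs[2]>0 and a<.04: break
ims=[vision.grab_frame(c)[60:260,240:440] for c in("scene","top")]
cv2.imwrite("pics/t4.png",cv2.resize(cv2.hconcat(ims),None,fx=2,fy=2)[:,:,::-1])
E
```

```text
0.3 False [-1.8 -0.9 -5.2] 13.1
0.2 False [ 0.5 -1.  -4.1] 14.1
0.12 False [ 1.1 -1.7 -4.2] 15.0
0.09 False [ 0.3 -0.9 -5.1] 15.5
0.075 False [-1.4 -1.4 -3.1] 16.0
0.06 False [-0.1 -0.4 -2.9] 16.5
0.045 False [-0.  -0.9 -3.4] 16.9
0.03 False [-0.5 -0.8 -2.1] 17.4
0.015 False [-0.2  0.3  0.5] 17.9
```

View pics/t4.png

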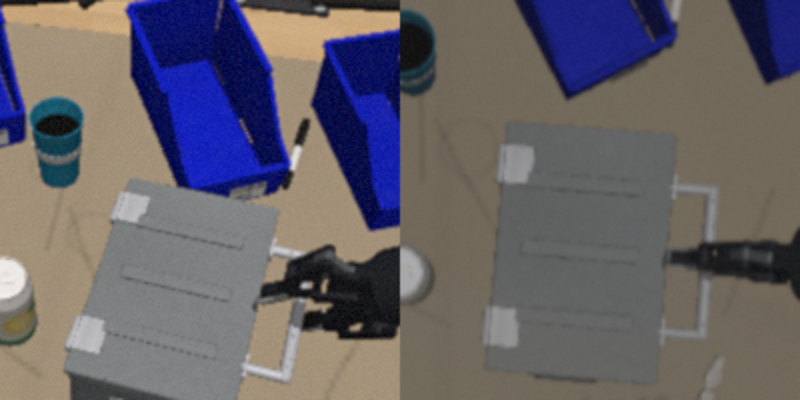

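```bash
python3 - <<'E'
from h import *
from station import robot,fingers,vision
o,z,u=ori(45,-1)
p=robot.current_tool_pos()
print(robot.line_to(p-.009*u,o,velocity=.02,f_stop=3)); robot.pause(.2); print(robot.current_contact_force())
p=robot.current_tool_pos()
print("out",robot.line_to(p-.10*z,o,velocity=.06,f_stop=5)); 
ims=[vision.grab_frame(c)[60:260,240:440] for c in("scene","top")]
cv2.imwrite("pics/t5.png",cv2.resize(cv2.hconcat(ims),None,fx=2,fy=2)[:,:,::-1])
fingers.gripper_to(0.0)
o2,z2,u2=ori(0,-1)
b=bar(.025)
robot.move_to(b+[0,-.03,.12],o2)
robot.move_to(b+[0,0,.07],o2); robot.pause(.3)
f0=robot.current_contact_force()
t=robot.line_to(b+[0,0,.005],o2,velocity=.015,f_stop=3)
print("touch",t,robot.current_tool_pos()-b,f0,robot.current_contact_force(),robot.current_time_s())
E
```

```text
False
[-0.37619797  0.02692776  0.06888796]
out False
touch True [ 3.78843266e-05 -2.88411667e-05  2.54123539e-02] [0.53210276 0.10706184 1.42501917] [-0.97428969 -0.55627758  4.12346212] 25.1
```

View pics/t5.png

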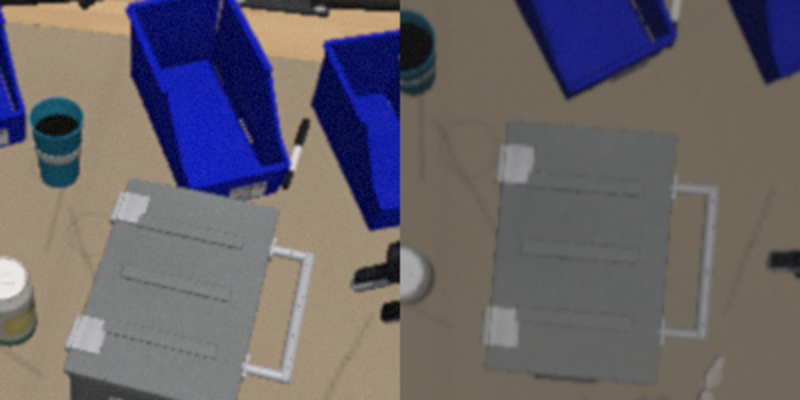

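```bash
python3 - <<'E'
from h import *
from station import robot,fingers,vision
o2,z2,u2=ori(0,-1)
f0=1.4
for i in range(12):
    p=robot.current_tool_pos(); f=robot.current_contact_force()[2]-f0
    s=robot.line_to(p-[0,0,.0025],o2,velocity=.0025,f_stop=max(2,17.5-f))
    f1=robot.current_contact_force()[2]-f0; zz=robot.current_tool_pos()[2]
    robot.pause(.3)
    print(s,"f start %.1f end %.1f after %.1f"%(f,f1,robot.current_contact_force()[2]-f0),"z %.4f -> %.4f"%(p[2],zz),round(robot.current_time_s(),1))
    if s and p[2]-zz<.0004: break
E
```

```text
False f start 2.7 end 7.0 after 7.4 z 0.1569 -> 0.1560 26.1
False f start 7.4 end 7.1 after 6.3 z 0.1558 -> 0.1549 26.9
False f start 6.3 end 7.6 after 6.7 z 0.1546 -> 0.1537 27.8
False f start 6.7 end 8.3 after 7.5 z 0.1535 -> 0.1526 28.6
False f start 7.5 end 6.9 after 6.8 z 0.1523 -> 0.1514 29.4
False f start 6.8 end 7.9 after 6.4 z 0.1512 -> 0.1503 30.3
False f start 6.4 end 11.6 after 10.9 z 0.1500 -> 0.1499 31.1
False f start 10.9 end 11.9 after 11.9 z 0.1499 -> 0.1499 31.6
False f start 11.9 end 12.0 after 12.1 z 0.1499 -> 0.1499 32.2
False f start 12.1 end 11.8 after 11.8 z 0.1499 -> 0.1499 32.8
False f start 11.8 end 11.7 after 12.1 z 0.1499 -> 0.1499 33.3
False f start 12.1 end 12.3 after 12.5 z 0.1499 -> 0.1499 33.9
```

```bash
python3 - <<'E'
from h import *
from station import robot,fingers,vision,recognise
o2,z2,u2=ori(0,-1)
p=robot.current_tool_pos()
s=robot.line_to(p-[0,0,.0036],o2,velocity=.004,f_stop=6); robot.pause(.4)
print(s,robot.current_contact_force(),robot.current_tool_pos()-p)
robot.line_to(p+[0,0,.02],o2,velocity=.03)
robot.move_to(p+[0,-.12,.15],o2); robot.pause(.3)
print(robot.current_contact_force(),robot.current_time_s())
K={c:vision.calibration(c) for c in("scene","top")}
ims=[]
for c in K:
    K[c]["extrinsics"]=np.array(K[c]["extrinsics"]); im=vision.grab_frame(c)
    for l in("can_center","tape_center"): print(c,l,[np.round(r["rect"],1).tolist() for r in recognise(l,c)[:1]])
    ims.append(im[80:330,200:420])
cv2.imwrite("pics/t6.png",cv2.resize(cv2.hconcat(ims),None,fx=1.8,fy=1.8)[:,:,::-1])
E
```

```text
True [-0.21390778  0.09622788  5.5412366 ] [-8.88656320e-05  1.06025228e-05  1.63283372e-04]
[-0.33727907  0.24478523  0.21105156] 36.425
scene can_center [[243.8, 209.1, 25.8, 46.5]]
scene tape_center [[292.6, 297.2, 35.1, 25.6]]
top can_center [[242.8, 196.1, 35.3, 28.6]]
top tape_center [[305.4, 272.6, 34.1, 17.8]]
```

View pics/t6.png

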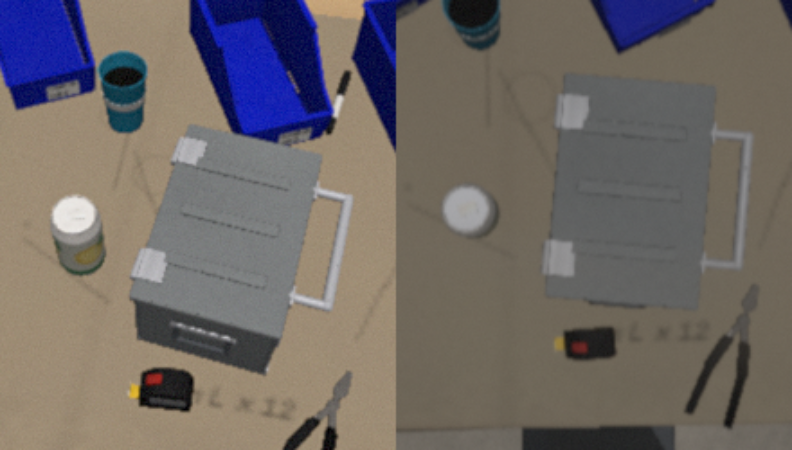

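```bash
python3 - <<'E'
from h import *
from station import robot
o2,z2,u2=ori(0,-1)
b=bar(.0)
robot.move_to(b+[0,0,.05],o2); robot.pause(.3); f0=robot.current_contact_force()[2]
t=robot.line_to(b+[0,0,.01],o2,velocity=.012,f_stop=3); robot.pause(.2)
p=robot.current_tool_pos(); print(t,p[2],robot.current_contact_force()[2]-f0)
s=robot.line_to(p-[0,0,.0045],o2,velocity=.003,f_stop=14)
for _ in range(4): robot.pause(.2); print(s,robot.current_contact_force()[2]-f0,robot.current_tool_pos()[2])
robot.line_to(p+[0,0,.02],o2,velocity=.03)
robot.move_to(p+[0,-.12,.15],o2); robot.pause(.3)
print(robot.current_contact_force(),robot.current_time_s())
E
```

```text
True 0.15007060611583659 5.366377286454216
True 4.647151736153135 0.15004282420804996
True 4.812808767705338 0.15007568136668628
True 5.698697322341034 0.15007084878987006
True 5.171024796971252 0.15007194074707889
[ 0.46539326  0.84321058 -0.07517381] 43.4917
```

```bash
python3 -c "
from station import workorder; workorder.close_job()"
```

```text
the job is handed in; nothing more can be done
```

The lid is closed and pressed home, the hand is clear, and I handed the job in at about 43.5 s of the 72 s allowed. The hand-in gives no verdict, so what follows rests on my own readings.

**Lowering:** I straddled the bar with the fingers part open at 45°. The lid was at about 1.1 rad. I then lowered it on the lower finger in slow steps, with carry readings of up to about 5 N. The load went to zero at about 0.02–0.03 rad, so the lid was resting on the seal, and I took the fingers away.

**Pressing:** I pressed from above with shut fingers at about 7–12 N measured. The bar sank 7 mm (about 0.032 rad) and then stopped at the predicted home height. It did not move during nearly 3 s at about 12 N. Touching it again later gave the same height to 0.2 mm.

**Can and tape measure:** both are within about 3 pixels of their first positions, and I saw no movement in the pictures.

**Checks that did not go as planned:**
- **First contact:** the touch on the bar did not register. The lid gave way during that move and came down from about 1.1 to 0.78 rad onto the lower finger. This was inside a wide gap of about 50 mm, so I can't confirm its speed there. The most I read after it was 1.5 N.
- **Early force stop:** one stop during lowering triggered on a settling force.
- **Harder presses:** of two extra presses to confirm the lid was home, the first stopped because the force dropped. The second stopped on its 14 N change limit, but the readings after it were only about 5 N. The proof that the lid is home is therefore the steady hold at about 12 N.

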